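# Count out six trackball balls on the tilting pocket board

## Task

Count out six trackball balls on the tilting pocket board: tip it right down by pressing its orange pad so that balls roll out of the channel and fill all six pockets, then tip it fully back so that the three left over run home into the channel (tip again if a pocket is still empty), and push the sliding shutter fully shut over them. Leave the board tipped to the channel; do not touch the balls with the gripper, spill none, and leave the multimeter, mouse and screwdriver alone.

Things in the scene. Friction and masses are not known exactly. Their poses are not given: they have to be found in the camera images.
- board (a joint): Tilt of the counting board, rad. 0 = fully tipped down to the channel end (the start; 0.38 rad off level), 0.38 = level, 0.76 = fully tipped down to the run-out end, beyond the pockets. Stiff: it stays where it is left and needs about 2.5 N pressed straight down on a pad to move; firm stops at both ends.
- deck (a point): Centre of the counting board, on its pivot axis, 75 mm above the table; the board only tilts. Axes turn with it: x along the pivot (always level), y to the channel end, z square to the deck (plane z=0). Green walls 30 mm high, outside 93 x 194 mm. Deck: three lanes along y, parted by fins 8 mm high; green channel y +92 to +20 mm, two rows of three pockets, white run-out to -92. Pivot cheeks at x = +-56 mm.
- pad_fill (a point): Centre of the top of the orange press pad (60 x 50 mm, 8 mm thick, level with the deck), which sticks out of the run-out end of the board, 124 mm from the pivot. Pressing it down tips the balls out of the channel, over the pockets; tipped over a few seconds they settle, tipped fast they may jump a pocket. Between the stops it goes about 92 mm down.
- pad_return (a point): Centre of the top of the black press pad, the same size, at the channel end of the board, 124 mm from the pivot on the other side. Pressing it down tips the board back to the channel. Between the stops it goes about 92 mm down.
- shutter (a joint): How far the sliding shutter is open, m: 0 = shut over the channel, 0.10 = fully open; the channel is free from 0.085 on. It slides along the board's x (level) and shuts towards -x; needs about 1.5 N, stays where left, firm stop at 0. Clear top plate 93 x 79 x 3 mm, its top 33.5 mm above the deck; a blue apron on it closes the channel's mouth, at y = 21 mm of the board.
- block (a point): Centre of the blue push block on top of the shutter: 14 mm along the board's x, 34 mm along y, 24 mm high from the plate (33.5 to 57.5 mm above the deck). Axes as the board's. At shut it stands 20 mm to -x of the board's centre line.
- pocket0 (a point): Pocket 0: where the centre of a ball lies when seated in it. A square pocket 23 to 24 mm wide, 23 mm deep with a black bottom, in the row next to the channel; a seated ball lies 1 mm below the deck, and other balls roll over it. Axes as the board's.
- pocket1 (a point): Pocket 1: where the centre of a ball lies when seated in it. A square pocket 23 to 24 mm wide, 23 mm deep with a black bottom, in the row next to the channel; a seated ball lies 1 mm below the deck, and other balls roll over it. Axes as the board's.
- pocket2 (a point): Pocket 2: where the centre of a ball lies when seated in it. A square pocket 23 to 24 mm wide, 23 mm deep with a black bottom, in the row next to the channel; a seated ball lies 1 mm below the deck, and other balls roll over it. Axes as the board's.
- pocket3 (a point): Pocket 3: where the centre of a ball lies when seated in it. A square pocket 23 to 24 mm wide, 23 mm deep with a black bottom, in the second row, next to the run-out; a seated ball lies 1 mm below the deck, and other balls roll over it. Axes as the board's.
- pocket4 (a point): Pocket 4: where the centre of a ball lies when seated in it. A square pocket 23 to 24 mm wide, 23 mm deep with a black bottom, in the second row, next to the run-out; a seated ball lies 1 mm below the deck, and other balls roll over it. Axes as the board's.
- pocket5 (a point): Pocket 5: where the centre of a ball lies when seated in it. A square pocket 23 to 24 mm wide, 23 mm deep with a black bottom, in the second row, next to the run-out; a seated ball lies 1 mm below the deck, and other balls roll over it. Axes as the board's.
- ball0_center (a point): Centre of a red trackball ball, 22 mm across, 11 g. All nine balls are alike and start in the channel, three in each lane.
- ball1_center (a point): Centre of a red trackball ball, 22 mm across, 11 g. All nine balls are alike and start in the channel, three in each lane.
- ball2_center (a point): Centre of a red trackball ball, 22 mm across, 11 g. All nine balls are alike and start in the channel, three in each lane.
- ball3_center (a point): Centre of a red trackball ball, 22 mm across, 11 g. All nine balls are alike and start in the channel, three in each lane.
- ball4_center (a point): Centre of a red trackball ball, 22 mm across, 11 g. All nine balls are alike and start in the channel, three in each lane.
- ball5_center (a point): Centre of a red trackball ball, 22 mm across, 11 g. All nine balls are alike and start in the channel, three in each lane.
- ball6_center (a point): Centre of a red trackball ball, 22 mm across, 11 g. All nine balls are alike and start in the channel, three in each lane.
- ball7_center (a point): Centre of a red trackball ball, 22 mm across, 11 g. All nine balls are alike and start in the channel, three in each lane.
- ball8_center (a point): Centre of a red trackball ball, 22 mm across, 11 g. All nine balls are alike and start in the channel, three in each lane.
- multimeter: Bystander: orange multimeter lying on the table, 85 x 175 x 40 mm. Origin: centre of its underside.
- mouse: Bystander: black computer mouse, 60 x 105 x 32 mm. Origin: centre of its underside.
- screwdriver: Bystander: screwdriver lying on the table, about 0.2 m long.

How it is judged:
By the outcome, as a careful person would: the job done as asked, in the order asked, and still so for the second after the job is handed in, with the robot touching nothing.
It also fails if it takes over 58 s, if anything falls off the work surface, if the arm or the gripper's body presses on something with over 40 N, if the wrist force passes 120 N, or if a joint passes its speed limit or range.

## Robot

A 7-joint arm with a two-finger parallel gripper is mounted at the origin on the work surface. World frame = base frame: x ahead of the robot, y to its left, z up, the work surface at z = 0. Lengths are in m, angles in rad, forces in N, time in s.
With the tool pointing down it reaches from about 0.425 to 0.875 m from the base axis. Payload 8.4 kg.
Tool frame: the origin (TCP) lies on the mounting face of the last link; the fingertips stand 182 mm ahead of it and the grasp point (between the pads) lies 164 mm ahead of it; z points along the fingers, y is the direction in which the jaws open and shut (so a half turn about z gives the same grasp; the last joint's range is limited). The gripper opens to 87 mm and grips with 3 to 60 N. Pads are 19 mm wide; open, the fingers measure 117 mm over their backs; the gripper's body (75 mm by 190 mm) begins 51 mm behind the grasp point.
Start: joints at [1.043, 0.333, 0.04, 1.465, -0.013, 1.343, -0.059], TCP at [0.27, -0.591, 0.405] pointing down, gripper open.
Joint ranges: [-2.58, 2.58], [-0.38, 2.09], [-1.3, 1.39], [0.25, 2.4], [-1.5, 4.64], [0.08, 2.09], [-2.65, 2.65]. Speed limits (rad/s): [2.22, 2.22, 2.79, 2.79, 3.14, 3.14, 3.14].

## Interface

Orientations are given as a unit quaternion [w, x, y, z].
In Python, from bench import read_state, grab_frame, get_calibration, job_done gives the robot as it stands. The module is installed in compiled form; this text tells all that it offers.
- The arm moves only by the tool servo_tool, never from a script. Its argument "increments" is a list of rows, each a list of 3 entries, a list of its own where there are three numbers: the turn, a rotation vector about the world's x, y, z in rad, then the shift along the world's x, y, z in m, then the finger opening in m, from 0 to 0.087. In form: [[[wx, wy, wz], [dx, dy, dz], grip], ...]. A call has 1 to 12 rows; each row is the pose to reach, as a shift and turn from the pose commanded when the call began; what a row does not reach only later rows make up. A row lasts 1/8 s, in which the tool goes at most 62.5 mm and 10.7 degrees, less where a joint would pass 70% of its speed; a pose out of reach is approached as far as the arm can. A call with a gripper value outside its range is refused whole. The fingers move at their own pace and stop on an object; the grip force is fixed at half the most. Time passes only in rows, so rows that repeat a pose let the fingers close. It gives the time, the measured TCP pose, the force and the opening at its end, in the units of the state.
- read_state(): the state, without advancing time (a new reading comes with each control period).
- grab_frame(name): name is "scene" or "side" or "wrist"; returns the picture (420x560x3 uint8, red, green, blue); there is no depth.
- get_calibration(name): a dict with "camera_matrix" (3x3 intrinsics, pixels), "pose" (4x4, takes a point from camera to world coordinates). Camera axes: x right, y down, z forward; pixel columns grow to the right and rows downward; lengths in m; the calibration is good to about 2 mm. A picture is of the moment at which its call begins: read the wrist's pose just before it. get_calibration takes no time and is no camera call; for the wrist camera it gives the pose at the moment of the call.
- job_done(): hands the job in, once; it reports no verdict.
The state is a dict: "time": time; "joint_positions": joint angles; "joint_vel": joint speeds; "joint_torque": joint torques, N m; "tool_pos": TCP position; "tool_rot": TCP orientation; "force": force on the tool from outside, world axes, zero at the start; "ft_torque": the same for the moment, N m; "width": finger opening in m.
Only numpy, scipy, OpenCV 4.12 (cv2) and the standard library are available. Lean on these libraries where they do the work, as an engineer would, in place of code of your own. Each camera call takes 0.05 s, during which the arm holds its last target.

## Working session

There is one attempt and no reset: what is moved stays moved. The work goes in short steps, Python scripts to look and compute and a tool call to move; the robot and the scene stay as the last step left them, time stands still between calls to the robot, and variables do not carry over. Pictures are saved under pics/ and viewed, and the job is handed in when it is done.

Besides the shell and the picture viewer there is one more tool, called after "Call:" as name(argument=value, ...), one argument or row to a line, values as JSON. servo_tool: Moves the arm, as the interface text tells. Its arguments: {"type":"object","properties":{"increments":{"type":"array"}},"required":["increments"]}

```bash
mkdir -p pics; python3 - <<'E'
from bench import *
import cv2
s=read_state();print(s)
for n in("scene","side"):
    cv2.imwrite(f"pics/{n}0.png",cv2.cvtColor(grab_frame(n),cv2.COLOR_RGB2BGR))
    c=get_calibration(n);print(n,c)
E
```

```text
{'time': 0.0, 'joint_positions': array([ 1.0428273 ,  0.33389608,  0.03990966,  1.46626352, -0.01339764,
        1.34328195, -0.05848367]), 'joint_vel': array([-2.13120039e-04,  6.55450299e-04,  3.25344791e-04, -1.59193822e-04,
       -5.29214313e-05,  8.57718509e-04, -4.45392530e-04]), 'joint_torque': array([ 8.93542638e-04, -6.56345558e+01,  1.33613605e+00, -4.03805852e+01,
       -5.95197827e-02,  4.46672528e-02,  1.52805042e-04]), 'tool_pos': array([ 0.27013991, -0.59101741,  0.40387291]), 'tool_rot': array([-7.58050268e-04,  9.77110848e-01,  2.12729324e-01, -2.27071844e-04]), 'force': array([ 0.24920649, -0.85738964, -0.44827476]), 'ft_torque': array([0.01047919, 0.01224485, 0.03426026]), 'width': 0.08694298178172187}
scene {'camera_matrix': array([[383.51284027,   0.        , 277.5416784 ],
       [  0.        , 383.51284027, 209.27194686],
       [  0.        ,   0.        ,   1.        ]]), 'pose': array([[ 0.38553182,  0.79444885, -0.46927203,  1.10184475],
       [ 0.92261146, -0.33874164,  0.18450527, -0.17733623],
       [-0.01238197, -0.50408841, -0.8635633 ,  1.017539  ],
       [ 0.        ,  0.        ,  0.        ,  1.        ]])}
side {'camera_matrix': array([[424.82856286,   0.        , 283.39137025],
       [  0.        , 424.82856286, 210.91266963],
       [  0.        ,   0.        ,   1.        ]]), 'pose': array([[-0.99292175, -0.09836693,  0.06656079,  0.55510336],
       [-0.11791172,  0.74913958, -0.65183335,  0.59674222],
       [ 0.01425552, -0.65506781, -0.7554356 ,  0.80323652],
       [ 0.        ,  0.        ,  0.        ,  1.        ]])}
```

View pics/scene0.png

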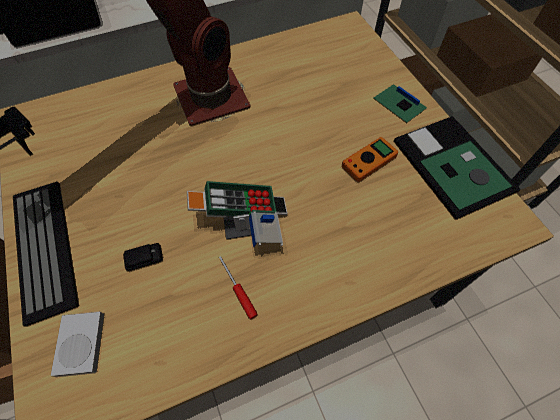

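View pics/side0.png

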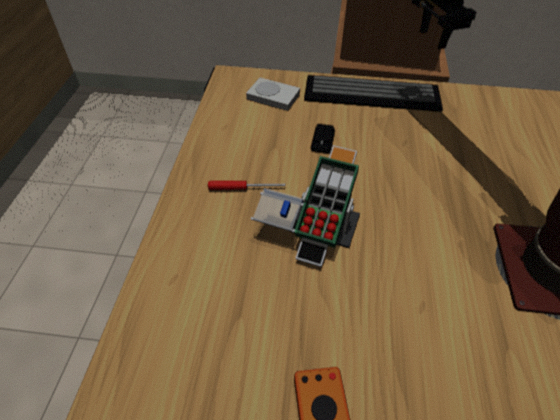

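```bash
cat > h.py <<'E'
from bench import *
import cv2, numpy as np
def ray(n,u,v,z,cal=None):
    c=cal or get_calibration(n);K=c["camera_matrix"];T=c["pose"]
    d=T[:3,:3]@np.linalg.inv(K)@[u,v,1];o=T[:3,3]
    return o+d*(z-o[2])/d[2]
def proj(n,p):
    c=get_calibration(n);T=c["pose"];q=c["camera_matrix"]@(T[:3,:3].T@(np.array(p)-T[:3,3]));return q[:2]/q[2]
def save(n,name,box=None,f=1):
    im=cv2.cvtColor(grab_frame(n),cv2.COLOR_RGB2BGR)
    if box: im=im[box[1]:box[3],box[0]:box[2]]
    if f!=1: im=cv2.resize(im,None,fx=f,fy=f,interpolation=cv2.INTER_CUBIC)
    cv2.imwrite(f"pics/{name}.png",im);return im
E
python3 - <<'E'
from h import *
for n,b in(("scene",(170,160,310,270)),("side",(230,130,380,280))):
    im=cv2.imread(f"pics/{n}0.png");c=im[b[1]:b[3],b[0]:b[2]]
    cv2.imwrite(f"pics/{n}0c.png",cv2.resize(c,None,fx=5 if n=="scene" else 4,fy=5 if n=="scene" else 4,interpolation=cv2.INTER_CUBIC))
    h=cv2.cvtColor(im,cv2.COLOR_BGR2HSV)
    for nm,lo,hi,z in(("orange",(8,190,120),(16,255,255),.121),("blue",(108,150,60),(130,255,255),.12)):
        m=cv2.inRange(h,lo,hi);k,l,st,ce=cv2.connectedComponentsWithStats(m)
        for i in range(1,k):
            if st[i,4]>20 and b[0]<ce[i][0]<b[2] and b[1]<ce[i][1]<b[3]: print(n,nm,st[i],ce[i],ray(n,*ce[i],z))
E
```

```text
scene orange [189 192  15  16 214] [195.67757009 199.76635514] [ 0.49819164 -0.18160338  0.121     ]
scene blue [261 215  13   6  51] [267.09803922 216.70588235] [ 0.62441911 -0.02022523  0.12      ]
scene blue [249 216   6  30  67] [251.64179104 230.11940299] [ 0.64595831 -0.07268771  0.12      ]
side orange [332 149  21  10  60] [339.43333333 153.15      ] [ 0.50269236 -0.19305121  0.121     ]
side blue [281 201   9  14  75] [284.73333333 207.6       ] [ 0.6135585  -0.00250133  0.12      ]
```

View pics/scene0c.png

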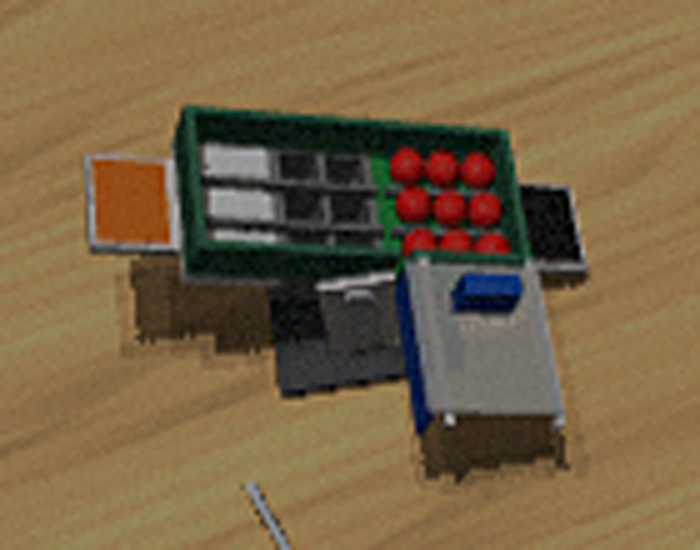

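View pics/side0c.png

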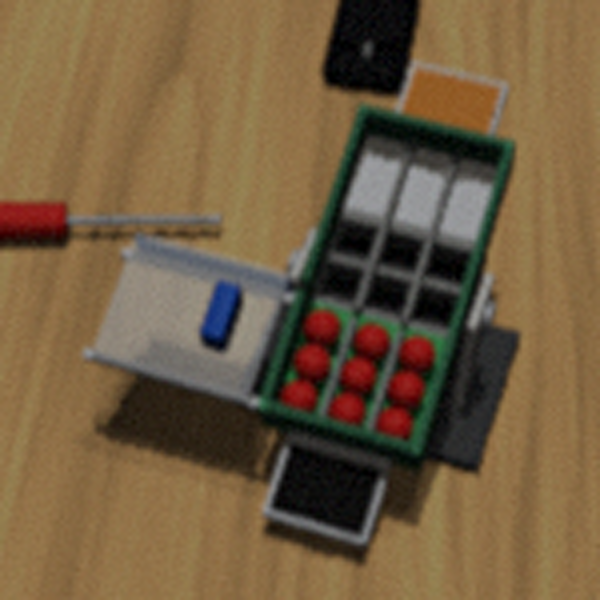

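```bash
python3 - <<'E'
from h import *
from scipy.optimize import least_squares
t=-.38
S=lambda u,v:((u+.5)/5-.5+170,(v+.5)/5-.5+160)
D=lambda u,v:((u+.5)/4-.5+230,(v+.5)/4-.5+130)
obs=[("scene",S(183,108),(-46.5,-97,30)),("scene",S(508,130),(-46.5,97,30)),
("side",D(362,108),(46.5,-97,30)),("side",D(513,143),(-46.5,-97,30)),
("scene",S(131,202),(0,-124,0)),("side",D(262,404),(46.5,97,30))
]
def W(p,b,t=.38):
    x,y,z=np.array(b)/1000; 
    # channel end (+y) down by t
    y,z=y*np.cos(t)+z*np.sin(t), -y*np.sin(t)+z*np.cos(t)
    c,s=np.cos(p[2]),np.sin(p[2])
    return np.array([p[0]+c*x-s*y,p[1]+s*x+c*y,.075+z])
f=lambda p:np.concatenate([proj(n,W(p,b))-uv for n,uv,b in obs])
r=least_squares(f,[.52,-.06,0]);print(r.x,r.fun.round(1).reshape(-1,2))
p=r.x
for nm,b in(("padfill",(0,-124,0)),("padret",(0,124,0)),("orange corner",(30,-149,0))):
    w=W(p,b);print(nm,w.round(4),((proj("scene",w)-(170,160)+.5)*5-.5).round(),((proj("side",w)-(230,130)+.5)*4-.5).round())
# block two-view
from scipy.optimize import least_squares as L
def tri(a,b):
    q=L(lambda X:np.r_[proj("scene",X)-a,proj("side",X)-b],[.6,-.01,.12]);return q.x,q.fun
print("block",tri((267.1,216.7),(284.7,207.6)))
print([ (b,W(p,b).round(4)) for b in((80,56,45),(80,50,45))])
print("pad",tri(S(131,202),D(455,100)))
E
```

```text
[ 0.52244319 -0.06982392 -0.22052241] [[-0.2 -1. ]
 [-0.7 -0.8]
 [-0.8 -0.9]
 [ 0.4 -0.2]
 [-0.4 -0.4]
 [-1.3  1.2]]
padfill [ 0.4973 -0.1822  0.121 ] [129. 200.] [448. 107.]
padret [0.5476 0.0425 0.029 ] [542. 221.] [326. 492.]
orange corner [ 0.5214 -0.2114  0.1303] [ 86. 244.] [411.  60.]
block (array([ 0.61517795, -0.01731274,  0.10299659]), array([-0.05048156, -0.04393644, -0.04649046,  0.0271102 ]))
[((80, 56, 45), array([ 0.6155, -0.0203,  0.096 ])), ((80, 50, 45), array([ 0.6143, -0.0257,  0.0982]))]
pad (array([ 0.49588887, -0.18309319,  0.12337402]), array([-1.05165814, -1.16105861, -1.11736122,  0.77275196]))
```

Call:
servo_tool(
  increments=[
    [[0,0,0.1],[0.028,0.05,-0.008],0],
    [[0,0,0.2],[0.056,0.1,-0.016],0],
    [[0,0,0.3],[0.084,0.15,-0.024],0],
    [[0,0,0.42],[0.113,0.202,-0.03],0],
    [[0,0,0.55],[0.14,0.25,-0.04],0],
    [[0,0,0.67],[0.17,0.303,-0.05],0],
    [[0,0,0.8],[0.2,0.355,-0.06],0],
    [[0,0,0.92],[0.226,0.4034,-0.07],0],
    [[0,0,0.92],[0.226,0.4034,-0.07],0],
    [[0,0,0.92],[0.226,0.4034,-0.07],0],
  ],
)

```text
time: 1.35
tool_pos: [0.496, -0.1882, 0.3345]
tool_rot: [-0.0, 0.781, 0.624, -0.0]
force: [0.1, -0.7, 0.6]
width: 0.0016
```

```bash
python3 - <<'E'
from h import *
save("scene","scene1",(140,120,320,260),4)
s=read_state();print(s["time"],s["tool_pos"],s["tool_rot"],s["force"],s["joint_positions"].round(2))
save("side","side1",(230,110,390,280),3.5)
E
```

```text
1.4 [ 0.49574744 -0.18892416  0.33464217] [-3.29678805e-05  7.81779778e-01  6.23554539e-01 -3.38902478e-04] [-0.70339627 -0.54282927  0.35975517] [ 0.61  0.16 -0.36  1.83  0.06  1.16  0.  ]
```

View pics/scene1.png

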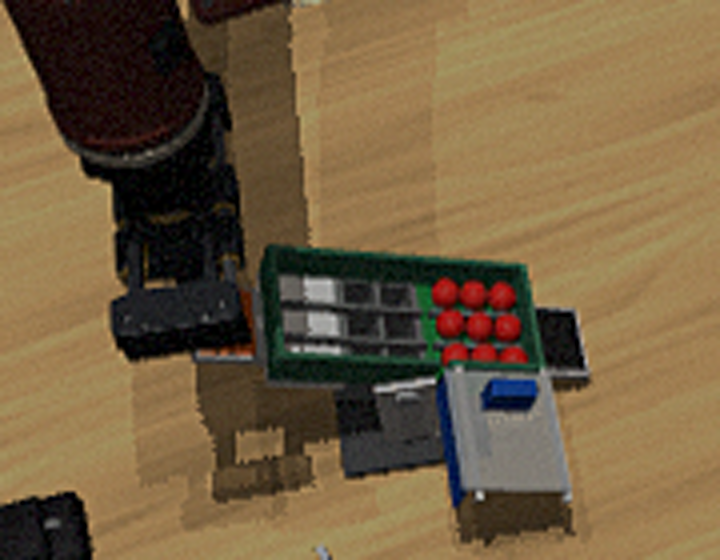

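View pics/side1.png

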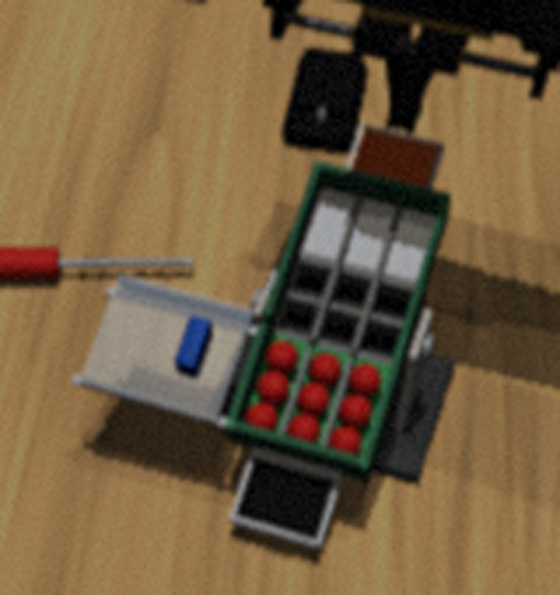

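Call:
servo_tool(
  increments=[
    [[0,0,0],[0,0,-0.01],0],
    [[0,0,0],[0,0,-0.018],0],
    [[0,0,0],[0,0,-0.024],0],
    [[0,0,0],[0,-0.001,-0.029],0],
    [[0,0,0],[0,-0.002,-0.034],0],
    [[0,0,0],[-0.001,-0.003,-0.039],0],
    [[0,0,0],[-0.001,-0.004,-0.044],0],
    [[0,0,0],[-0.001,-0.005,-0.049],0],
    [[0,0,0],[-0.002,-0.006,-0.054],0],
    [[0,0,0],[-0.002,-0.007,-0.058],0],
    [[0,0,0],[-0.002,-0.007,-0.062],0],
    [[0,0,0],[-0.002,-0.008,-0.066],0],
  ],
)

```text
time: 2.95
tool_pos: [0.4943, -0.1954, 0.2685]
tool_rot: [-0.0, 0.781, 0.625, 0.0]
force: [1.2, 1.6, 3.8]
width: 0.0007
```

```bash
python3 - <<'E'
from h import *
save("side","side2",(230,110,390,280),3.5)
E
```

```text
(no output)
```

View pics/side2.png

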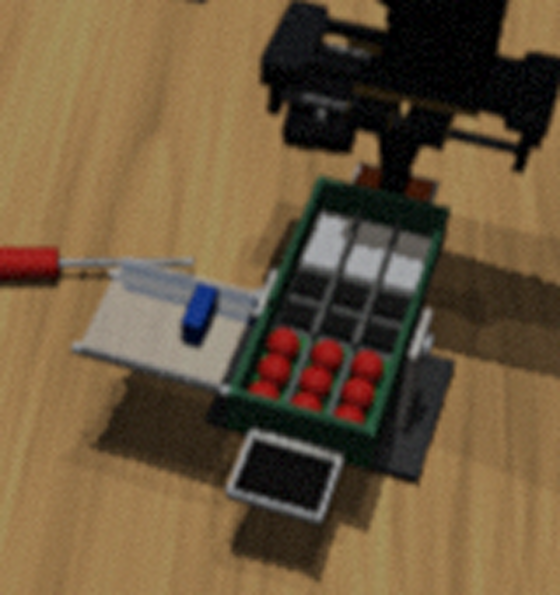

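The board is moving towards level, with the finger on the orange pad and the balls still in the channel. I'll press on slowly.

Call:
servo_tool(
  increments=[
    [[0,0,0],[0,0,-0.003],0],
    [[0,0,0],[0,-0.001,-0.006],0],
    [[0,0,0],[0,-0.001,-0.009],0],
    [[0,0,0],[0,-0.001,-0.011],0],
    [[0,0,0],[0,-0.001,-0.013],0],
    [[0,0,0],[0,-0.001,-0.015],0],
    [[0,0,0],[0,-0.001,-0.017],0],
    [[0,0,0],[0,-0.001,-0.019],0],
    [[0,0,0],[0,-0.001,-0.021],0],
    [[0,0,0],[0,0,-0.023],0],
    [[0,0,0],[0,0,-0.025],0],
    [[0,0,0],[0,0,-0.027],0],
  ],
)

```text
time: 4.5
tool_pos: [0.4943, -0.196, 0.2417]
tool_rot: [0.0, 0.781, 0.624, 0.0]
force: [0.6, -0.6, 3.1]
width: 0.0006
```

Call:
servo_tool(
  increments=[
    [[0,0,0],[0,0.001,-0.002],0],
    [[0,0,0],[0,0.001,-0.004],0],
    [[0,0,0],[0,0.002,-0.006],0],
    [[0,0,0],[0,0.002,-0.008],0],
    [[0,0,0],[0.001,0.003,-0.01],0],
    [[0,0,0],[0.001,0.004,-0.012],0],
    [[0,0,0],[0.001,0.004,-0.014],0],
    [[0,0,0],[0.001,0.005,-0.016],0],
    [[0,0,0],[0.001,0.006,-0.018],0],
    [[0,0,0],[0.002,0.006,-0.02],0],
    [[0,0,0],[0.002,0.007,-0.022],0],
    [[0,0,0],[0.002,0.008,-0.024],0],
  ],
)

```text
time: 6.0
tool_pos: [0.4961, -0.1878, 0.2175]
tool_rot: [-0.0, 0.781, 0.624, -0.0]
force: [-1.3, -3.1, 2.1]
width: 0.0006
```

```bash
python3 - <<'E'
from h import *
save("side","side3",(230,110,390,280),3.5)
E
```

```text
(no output)
```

View pics/side3.png

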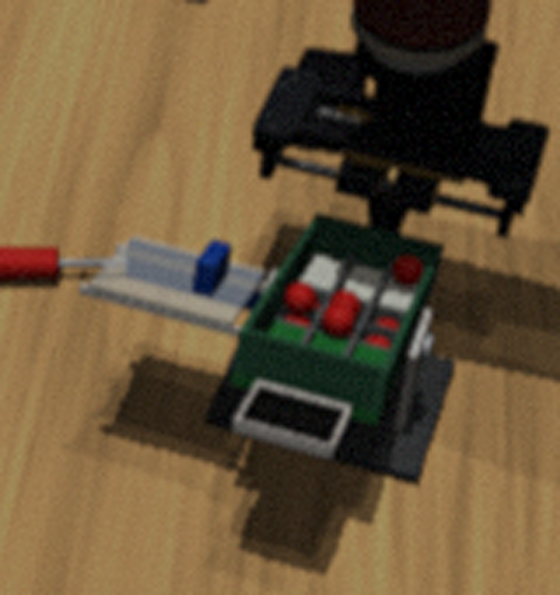

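Balls are dropping into the pockets and one has reached the run-out. I'll press on to the stop.

Call:
servo_tool(
  increments=[
    [[0,0,0],[0,0,-0.002],0],
    [[0,0,0],[0,0.001,-0.003],0],
    [[0,0,0],[0,0.001,-0.004],0],
    [[0,0,0],[0,0.001,-0.005],0],
    [[0,0,0],[0,0.001,-0.006],0],
    [[0,0,0],[0,0.001,-0.007],0],
    [[0,0,0],[0,0.001,-0.007],0],
    [[0,0,0],[0,0.001,-0.007],0],
  ],
)

```text
time: 7.05
tool_pos: [0.4966, -0.1864, 0.2127]
tool_rot: [0.0, 0.781, 0.625, 0.0]
force: [-8.8, 3.3, 25.9]
width: 0.0004
```

```bash
python3 - <<'E'
from h import *
save("side","side4",(230,110,390,280),3.5)
save("scene","scene4",(140,120,320,260),4)
E
```

```text
(no output)
```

View pics/side4.png

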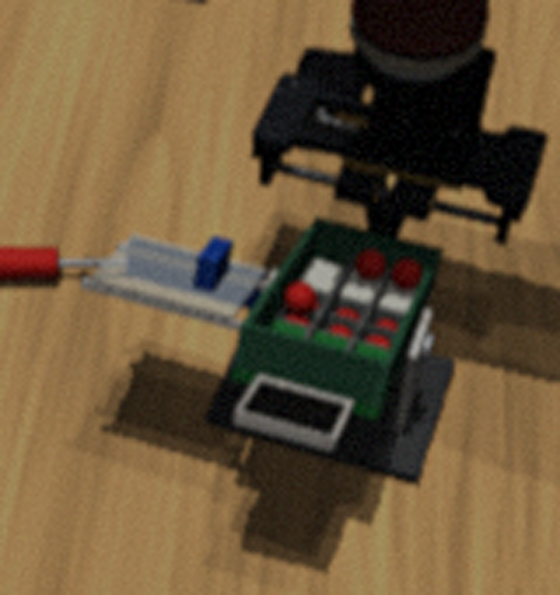

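View pics/scene4.png

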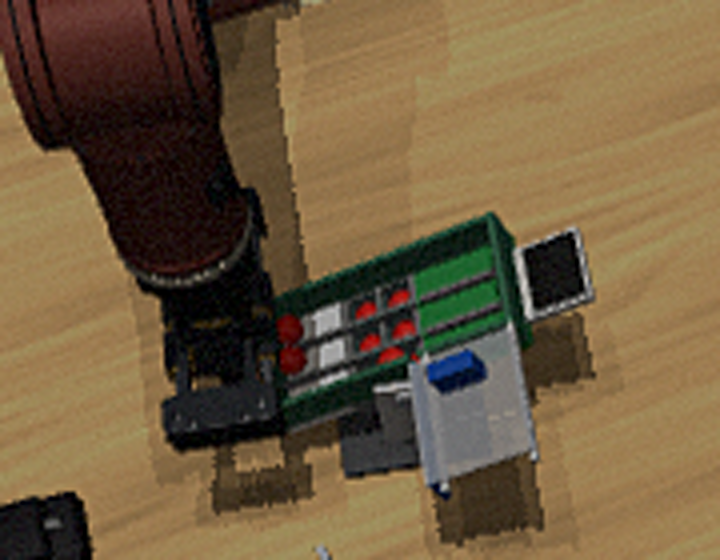

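Call:
servo_tool(
  increments=[
    [[0,0,0],[0,0,0.005],0],
    [[0,0,0],[0,0,0.03],0],
    [[0,0,0],[0,-0.01,0.06],0],
    [[0,0,0],[0,-0.02,0.09],0],
  ],
)

```text
time: 7.65
tool_pos: [0.4962, -0.2066, 0.3013]
tool_rot: [-0.0, 0.781, 0.625, 0.0]
force: [-0.3, -0.4, -0.4]
width: 0.0005
```

```bash
python3 - <<'E'
from h import *
save("side","side5",(280,160,370,240),8)
save("scene","scene5",(180,160,300,260),6)
E
```

```text
(no output)
```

View pics/side5.png

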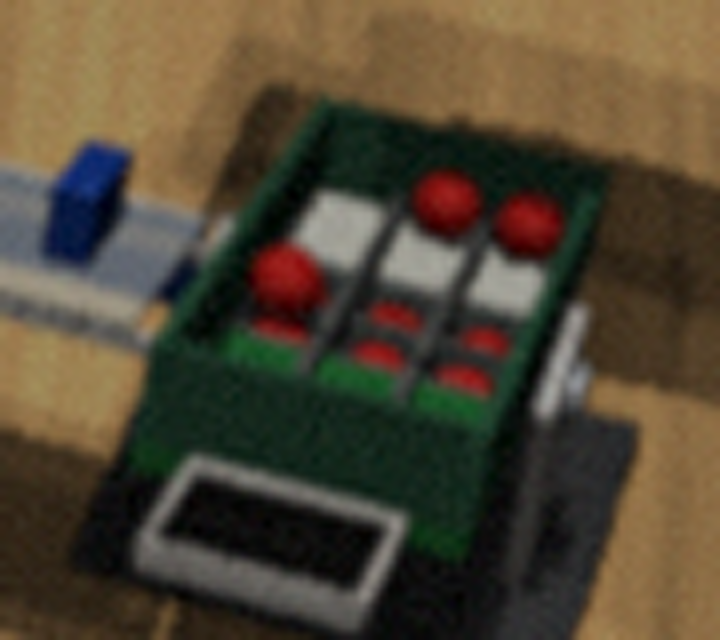

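View pics/scene5.png

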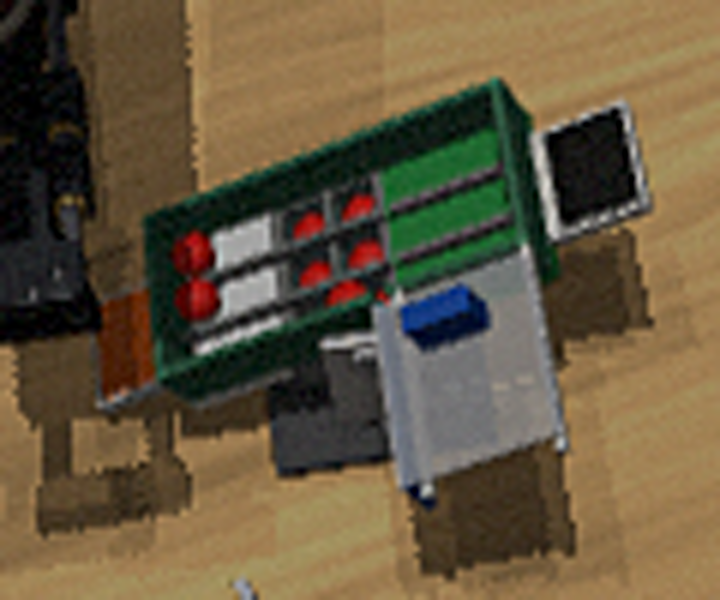

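Call:
servo_tool(
  increments=[
    [[0,0,0],[0,0,0.05],0],
    [[0,0,0],[0.005,0.03,0.1],0],
    [[-0.06,0.013,0],[0.017,0.08,0.11],0],
    [[-0.12,0.027,0],[0.029,0.135,0.11],0],
    [[-0.18,0.04,0],[0.041,0.19,0.11],0],
    [[-0.25,0.056,0],[0.052,0.245,0.11],0],
    [[-0.31,0.07,0],[0.06,0.29,0.11],0],
    [[-0.371,0.083,0],[0.067,0.32,0.1],0],
    [[-0.371,0.083,0],[0.067,0.32,0.06],0],
    [[-0.371,0.083,0],[0.067,0.32,0.025],0],
    [[-0.371,0.083,0],[0.067,0.32,0.025],0],
  ],
)

```text
time: 9.12
tool_pos: [0.5623, 0.1132, 0.3226]
tool_rot: [0.117, 0.766, 0.614, -0.15]
force: [-0.3, 0.2, 1.0]
width: 0.0002
```

```bash
python3 - <<'E'
from h import *
from scipy.spatial.transform import Rotation as R
s=read_state();q=s["tool_rot"];z=R.from_quat([*q[1:],q[0]]).as_matrix();print(s["time"],s["tool_pos"],z.round(3),(s["tool_pos"]+.182*z[:,2]).round(4),s["joint_positions"].round(2))
save("side","side6",(230,110,390,280),3.5)
save("scene","scene6",(180,140,320,260),5)
E
```

```text
9.125 [0.56227267 0.11316926 0.32263277] [[ 0.202  0.976 -0.086]
 [ 0.906 -0.219 -0.363]
 [-0.373 -0.005 -0.928]] [0.5466 0.0471 0.1538] [ 0.09  0.37 -0.58  1.67  0.49  1.45 -0.84]
```

View pics/side6.png

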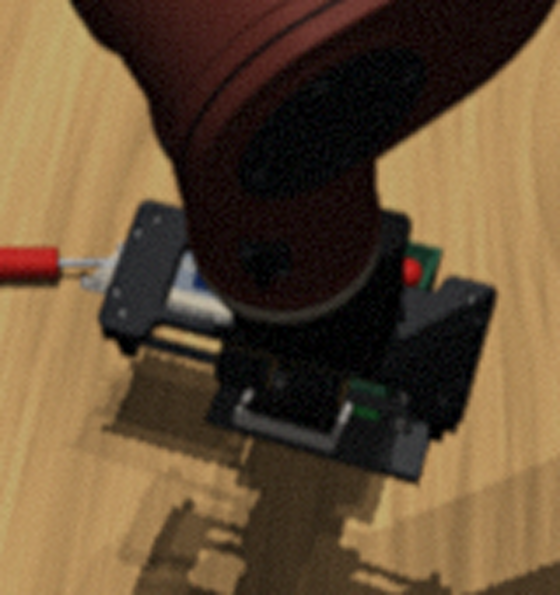

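View pics/scene6.png

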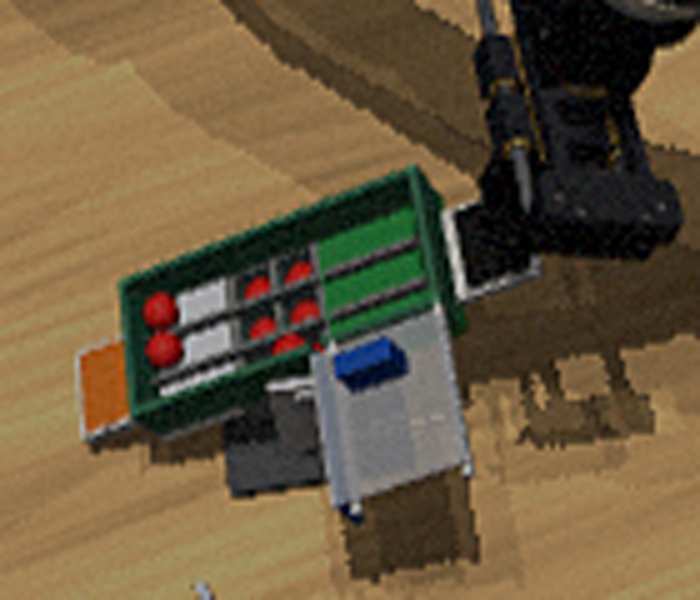

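Positioned over the black pad. Pressing down at a moderate speed.

Call:
servo_tool(
  increments=[
    [[0,0,0],[0,0,-0.01],0],
    [[0,0,0],[0,0,-0.019],0],
    [[0,0,0],[0,0,-0.025],0],
    [[0,0,0],[0,0,-0.03],0],
    [[0,0,0],[0,0,-0.035],0],
    [[0,0,0],[0,0,-0.04],0],
    [[0,0,0],[0,0,-0.045],0],
    [[0,0,0],[0,0,-0.05],0],
    [[0,0,0],[0,0,-0.054],0],
    [[0,0,0],[0,0,-0.058],0],
    [[0,0,0],[0,0,-0.062],0],
    [[0,0,0],[0,0,-0.066],0],
  ],
)

```text
time: 10.72
tool_pos: [0.5632, 0.1133, 0.2595]
tool_rot: [0.118, 0.767, 0.613, -0.147]
force: [0.3, 2.3, 2.2]
width: 0.0005
```

Call:
servo_tool(
  increments=[
    [[0,0,0],[0,0,-0.003],0],
    [[0,0,0],[0,0,-0.006],0],
    [[0,0,0],[0,0,-0.009],0],
    [[0,0,0],[0,0,-0.012],0],
    [[0,0,0],[0,0,-0.015],0],
    [[0,0,0],[0,0,-0.018],0],
    [[0,0,0],[0,0,-0.022],0],
    [[0,0,0],[0,0,-0.026],0],
    [[0,0,0],[0,0,-0.03],0],
    [[0,0,0],[0,0,-0.034],0],
    [[0,0,0],[0,0,-0.038],0],
    [[0,0,0],[0,0,-0.042],0],
  ],
)

```text
time: 12.22
tool_pos: [0.5633, 0.1132, 0.2175]
tool_rot: [0.118, 0.767, 0.613, -0.147]
force: [-0.5, -1.6, 2.1]
width: 0.0005
```

```bash
python3 - <<'E'
from h import *
save("scene","scene7",(180,140,320,260),5)
s=read_state();print(s["time"],s["tool_pos"],s["force"])
E
```

```text
12.275 [0.56316013 0.11321439 0.21697681] [ 0.56592597 -1.19614735  1.01799755]
```

View pics/scene7.png

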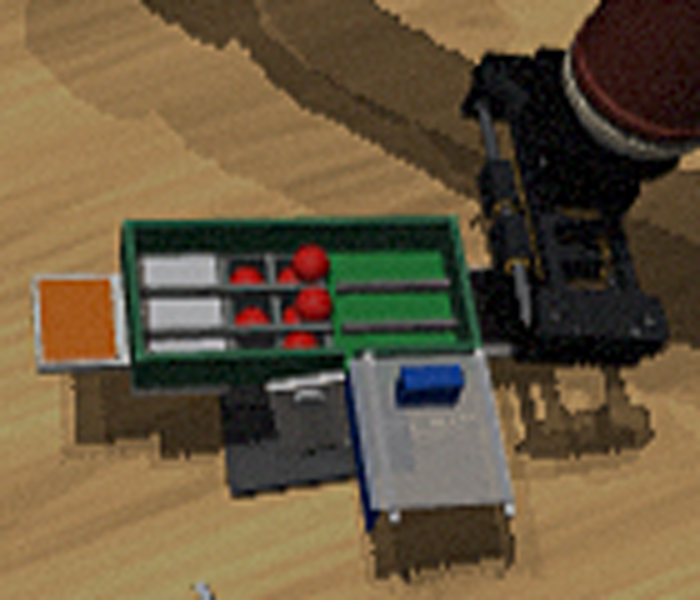

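Call:
servo_tool(
  increments=[
    [[0,0,0],[0,0,-0.003],0],
    [[0,0,0],[0,0,-0.006],0],
    [[0,0,0],[0,0,-0.009],0],
    [[0,0,0],[0,0,-0.012],0],
    [[0,0,0],[0,0,-0.015],0],
    [[0,0,0],[0,0,-0.018],0],
    [[0,0,0],[0,0,-0.02],0],
    [[0,0,0],[0,0,-0.022],0],
  ],
)

```text
time: 13.28
tool_pos: [0.5633, 0.1134, 0.1966]
tool_rot: [0.119, 0.767, 0.613, -0.148]
force: [-6.3, 0.7, 22.5]
width: 0.0005
```

Call:
servo_tool(
  increments=[
    [[0,0,0],[0,0,-0.001],0],
    [[0,0,0],[0,0,-0.002],0],
    [[0,0,0],[0,0,-0.002],0],
  ],
)

```text
time: 13.65
tool_pos: [0.5632, 0.1137, 0.1965]
tool_rot: [0.119, 0.767, 0.613, -0.148]
force: [-9.3, 0.0, 29.7]
width: 0.0004
```

```bash
python3 - <<'E'
from h import *
save("scene","scene8",(180,140,320,260),5)
s=read_state();print(s["time"],s["tool_pos"],s["force"])
E
```

```text
13.7 [0.56318727 0.11364589 0.19644759] [-8.69936536  0.58327176 27.82279381]
```

View pics/scene8.png

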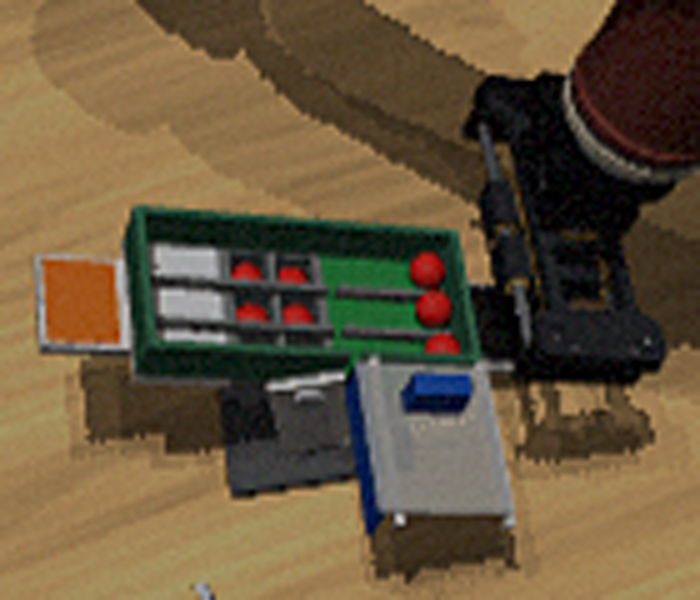

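Call:
servo_tool(
  increments=[
    [[0,0,0],[0,0,0.003],0],
    [[0,0,0],[0,0.005,0.03],0],
    [[0,0,0],[0.01,0.02,0.08],0],
    [[0,0,0],[0.05,0,0.12],0],
    [[0,0,0],[0.096,-0.04,0.13],0],
    [[0,0,0],[0.096,-0.077,0.13],0],
    [[0,0,0],[0.096,-0.077,0.13],0],
  ],
)

```text
time: 14.58
tool_pos: [0.6597, 0.0321, 0.323]
tool_rot: [0.118, 0.769, 0.611, -0.148]
force: [0.4, 0.1, 0.7]
width: 0.0007
```

```bash
python3 - <<'E'
from h import *
from scipy.spatial.transform import Rotation as R
s=read_state();q=s["tool_rot"];z=R.from_quat([*q[1:],q[0]]).as_matrix();print(s["time"],s["tool_pos"],(s["tool_pos"]+.182*z[:,2]).round(4))
save("scene","scene9",(180,140,320,260),5)
save("side","side9",(230,110,390,280),3.5)
save("wrist","wrist9")
E
```

```text
14.575 [0.65970781 0.03214249 0.32300484] [ 0.6445 -0.034   0.1541]
```

View pics/scene9.png

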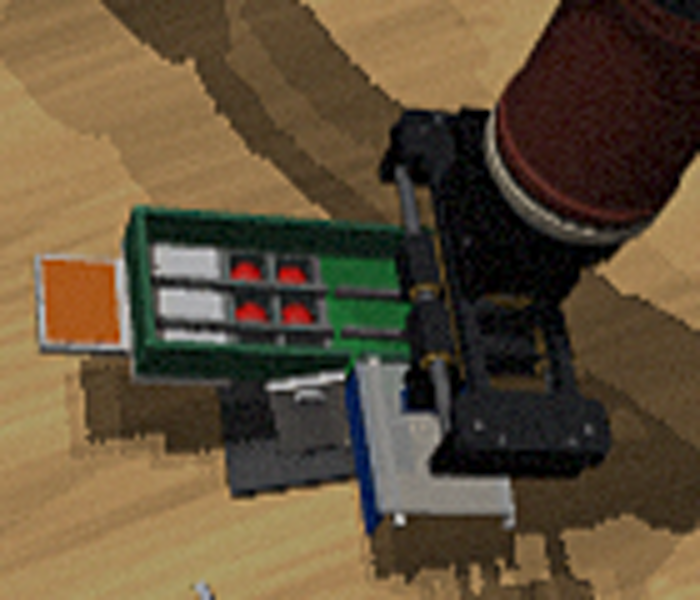

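View pics/side9.png

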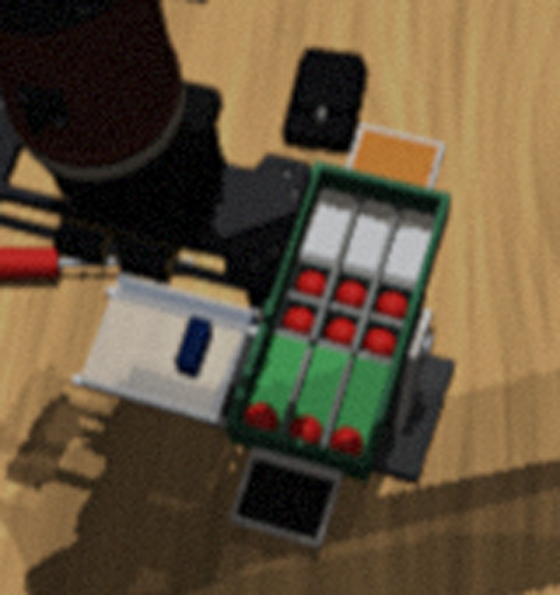

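View pics/wrist9.png

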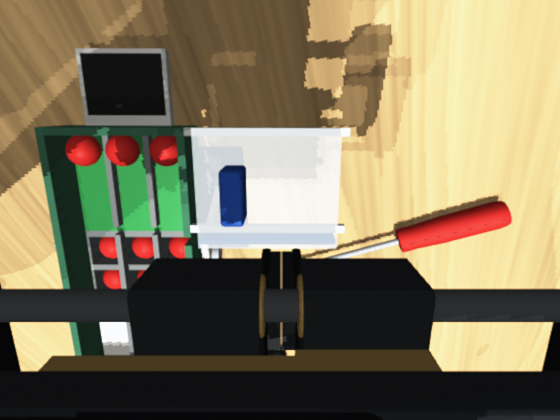

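All six pockets hold a ball and three are back in the channel. Next I lower the closed fingers beside the block.

Call:
servo_tool(
  increments=[
    [[0,0,0],[0,0.002,-0.02],0],
    [[0,0,0],[0,0.004,-0.04],0],
    [[0,0,0],[0,0.005,-0.055],0],
    [[0,0,0],[0,0.005,-0.062],0],
    [[0,0,0],[0,0.005,-0.062],0],
    [[0,0,0],[0,0.005,-0.062],0],
  ],
)

```text
time: 15.48
tool_pos: [0.6595, 0.0412, 0.2624]
tool_rot: [0.118, 0.767, 0.613, -0.147]
force: [-0.6, 0.3, 0.6]
width: 0.0005
```

```bash
python3 - <<'E'
from h import *
from scipy.spatial.transform import Rotation as R
s=read_state();q=s["tool_rot"];z=R.from_quat([*q[1:],q[0]]).as_matrix();print(s["time"],s["tool_pos"],(s["tool_pos"]+.182*z[:,2]).round(4),s["force"])
save("side","side10",(230,110,390,280),3.5)
save("wrist","wrist10")
E
```

```text
15.475 [0.6594811  0.04123163 0.26237003] [ 0.6449 -0.0247  0.0933] [-0.55116702  0.32819263  0.55504801]
```

View pics/side10.png

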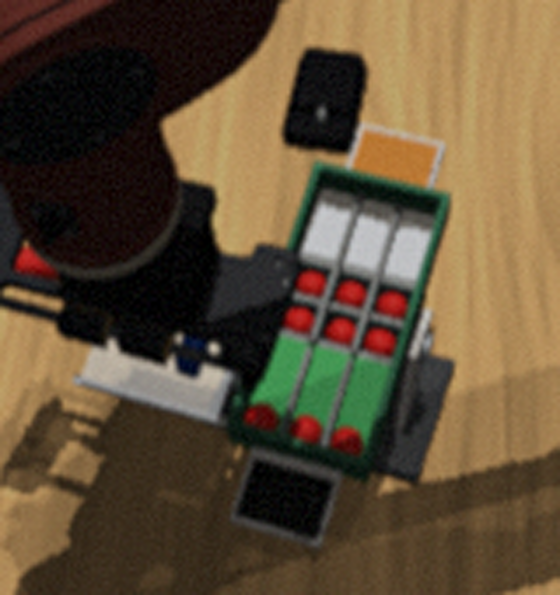

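View pics/wrist10.png

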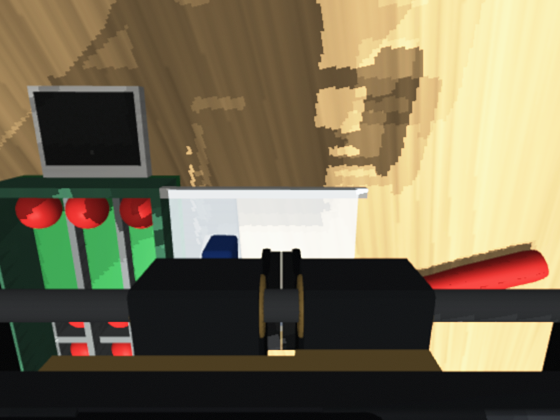

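Call:
servo_tool(
  increments=[
    [[0,0,0],[-0.008,0.0018,0],0],
    [[0,0,0],[-0.016,0.0036,0],0],
    [[0,0,0],[-0.024,0.0054,0],0],
    [[0,0,0],[-0.032,0.0072,0],0],
    [[0,0,0],[-0.04,0.009,0],0],
    [[0,0,0],[-0.048,0.0108,0],0],
    [[0,0,0],[-0.056,0.0126,0],0],
    [[0,0,0],[-0.064,0.0143,0],0],
    [[0,0,0],[-0.072,0.0161,0],0],
    [[0,0,0],[-0.08,0.0179,0],0],
    [[0,0,0],[-0.087,0.0195,0],0],
    [[0,0,0],[-0.093,0.0208,0],0],
  ],
)

```text
time: 17.08
tool_pos: [0.5658, 0.0622, 0.2617]
tool_rot: [0.118, 0.767, 0.613, -0.147]
force: [1.8, 0.8, 0.1]
width: 0.0006
```

```bash
python3 - <<'E'
from h import *
save("side","side11",(230,110,390,280),3.5)
save("scene","scene11",(180,140,320,260),5)
s=read_state();print(s["time"],s["tool_pos"],s["force"])
E
```

```text
17.175 [0.56555731 0.06211181 0.26168976] [-0.31586748  1.24486254  0.08295845]
```

View pics/side11.png

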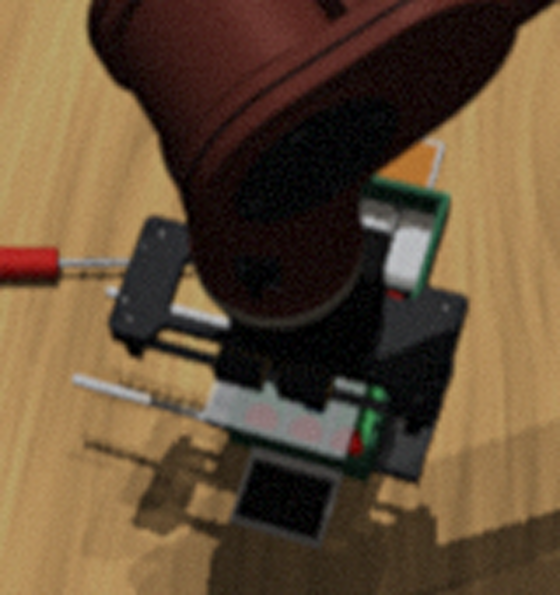

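View pics/scene11.png

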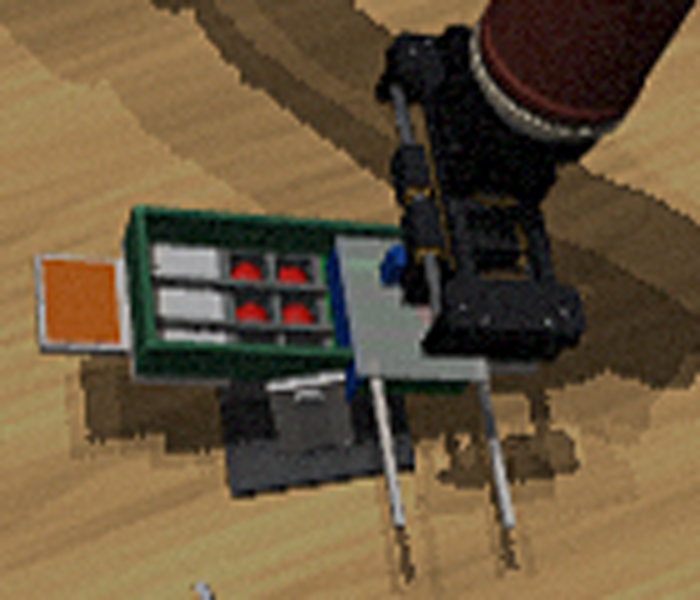

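Shutter mostly shut. Pushing on until it meets the stop.

Call:
servo_tool(
  increments=[
    [[0,0,0],[-0.004,0.0009,0],0],
    [[0,0,0],[-0.008,0.0018,0],0],
    [[0,0,0],[-0.011,0.0025,0],0],
    [[0,0,0],[-0.014,0.0031,0],0],
    [[0,0,0],[-0.016,0.0036,0],0],
    [[0,0,0],[-0.016,0.0036,0],0],
  ],
)

```text
time: 17.92
tool_pos: [0.5507, 0.0653, 0.2618]
tool_rot: [0.119, 0.767, 0.613, -0.147]
force: [5.6, -3.7, -3.2]
width: 0.0004
```

Call:
servo_tool(
  increments=[
    [[0,0,0],[-0.001,0.0002,0],0],
    [[0,0,0],[-0.002,0.0004,0],0],
    [[0,0,0],[-0.002,0.0004,0],0],
  ],
)

```text
time: 18.3
tool_pos: [0.55, 0.0652, 0.2622]
tool_rot: [0.12, 0.767, 0.613, -0.145]
force: [12.3, -4.8, -5.7]
width: 0.0005
```

```bash
python3 - <<'E'
from h import *
from scipy.spatial.transform import Rotation as R
save("scene","scene12",(180,140,320,260),5)
s=read_state();q=s["tool_rot"];z=R.from_quat([*q[1:],q[0]]).as_matrix();t=s["tool_pos"]+.182*z[:,2];print(s["time"],s["tool_pos"],s["force"],"tip board x",(t[0]-.5224)*.9758-(t[1]+.0698)*.2187)
E
```

```text
18.35 [0.54999273 0.06515484 0.26224272] [12.6866065  -5.23394898 -5.9475946 ] tip board x -0.0016899106939183683
```

View pics/scene12.png

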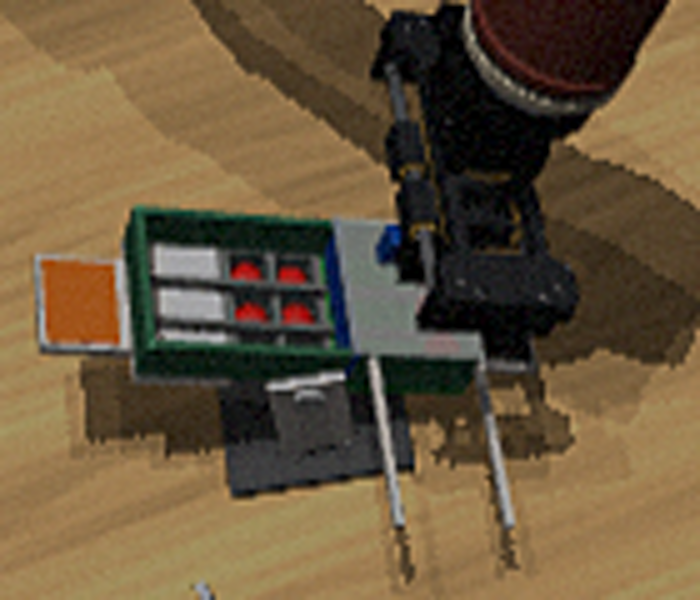

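At the stop: the force climbed to 12 N with less than 1 mm of travel. Backing off and lifting clear.

Call:
servo_tool(
  increments=[
    [[0,0,0],[0.004,-0.0009,0],0],
    [[0,0,0],[0.012,-0.0027,0],0],
    [[0,0,0],[0.015,0.005,0.025],0],
    [[0,0,0],[0.018,0.02,0.07],0],
    [[0,0,0],[0.02,0.06,0.11],0],
    [[0,0,0],[0.02,0.11,0.14],0],
    [[0,0,0],[0.02,0.16,0.15],0],
    [[0,0,0],[0.02,0.21,0.15],0],
    [[0,0,0],[0.02,0.26,0.15],0],
    [[0,0,0],[0.02,0.26,0.15],0],
  ],
)

```text
time: 19.6
tool_pos: [0.5666, 0.3307, 0.4107]
tool_rot: [0.117, 0.765, 0.616, -0.147]
force: [0.3, 0.3, -0.5]
width: 0.0004
```

```bash
python3 - <<'E'
from h import *
save("scene","scene13",(180,140,320,260),5)
save("side","side13",(230,110,390,280),3.5)
save("scene","scene13f")
s=read_state();print(s["time"],s["tool_pos"],s["force"])
E
```

```text
19.75 [0.56863089 0.32546579 0.41143163] [-0.15069411 -0.08165862  0.25103482]
```

View pics/scene13.png

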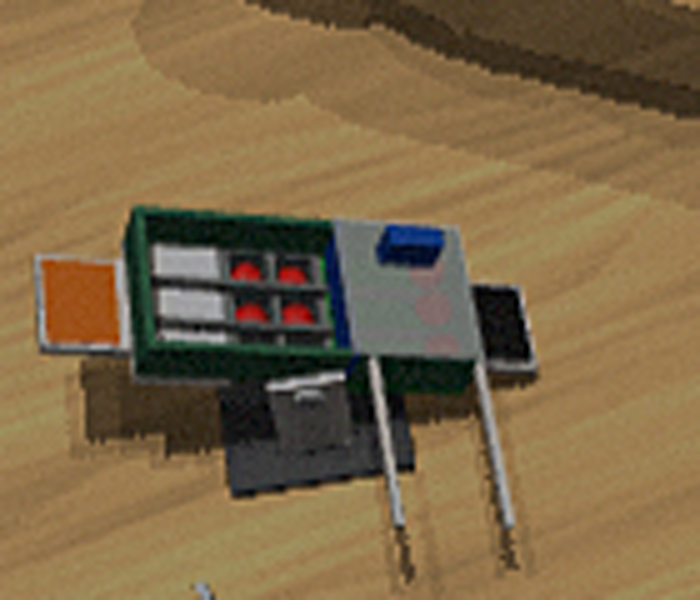

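View pics/side13.png

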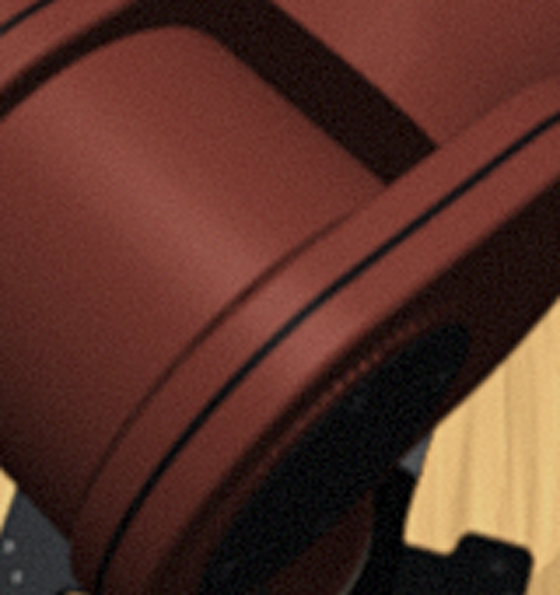

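View pics/scene13f.png

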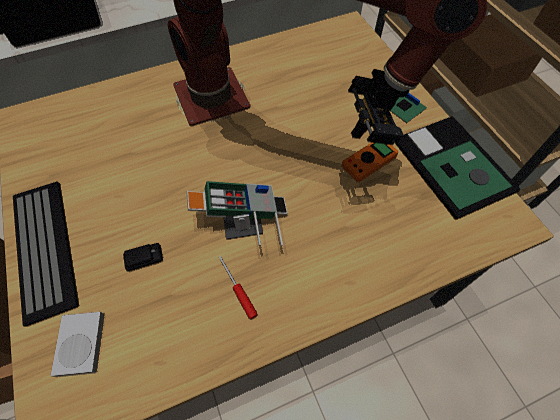

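Call:
servo_tool(
  increments=[
    [[0,0,0],[-0.04,0,0],0],
    [[0,0,0],[-0.08,0.01,0],0],
    [[0,0,0],[-0.12,0.02,0],0],
    [[0,0,0],[-0.16,0.03,0],0],
    [[0,0,0],[-0.2,0.04,0],0],
    [[0,0,0],[-0.23,0.05,0],0],
    [[0,0,0],[-0.23,0.05,0],0],
  ],
)

```text
time: 20.62
tool_pos: [0.3367, 0.376, 0.4125]
tool_rot: [0.119, 0.767, 0.614, -0.147]
force: [0.9, -0.4, -0.4]
width: 0.0003
```

```bash
python3 - <<'E'
from h import *
save("side","side14",(230,110,390,280),3.5)
im=save("scene","scene14")
h=cv2.cvtColor(im,cv2.COLOR_BGR2HSV);m=cv2.inRange(h,(108,150,60),(130,255,255))
k,l,st,ce=cv2.connectedComponentsWithStats(m)
print([(st[i],ce[i]) for i in range(1,k) if st[i,4]>15])
p=[.52244,-.06982,-.2205];t=.38
for x in(-20,-15,-10):
    y,z=.057,.0525;y,z=y*np.cos(t)+z*np.sin(t),-y*np.sin(t)+z*np.cos(t);c,s=np.cos(p[2]),np.sin(p[2])
    print(x,proj("scene",[p[0]+c*x/1000-s*y,p[1]+s*x/1000+c*y,.075+z]))
E
```

```text
[(array([398,  87,  22,  15,  43], dtype=int32), array([408.6744186 ,  93.90697674])), (array([255, 185,  14,   6,  46], dtype=int32), array([261.23913043, 187.02173913])), (array([245, 188,   5,  21,  45], dtype=int32), array([246.8       , 198.33333333]))]
-20 [261.79757812 186.95393443]
-15 [262.06719931 188.39057241]
-10 [262.33805028 189.83376306]
```

View pics/side14.png

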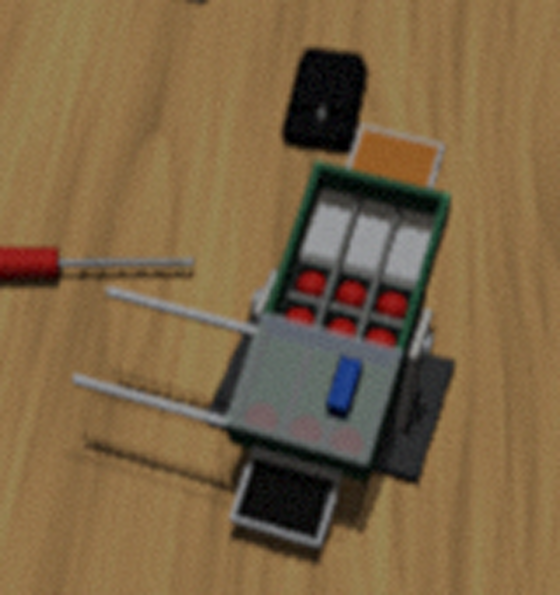

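Six balls are seated, three are under the shut shutter, and the block's pixel position matches fully shut (x = -20 mm).

```bash
python3 -c "
from bench import *
print(job_done())"
```

```text
the job is handed in; nothing more can be done
None
```

The count came out as asked: six balls are in the pockets, three are in the channel, and the shutter is shut over them. The board is tipped back to the channel end. I handed the job in at about 20.7 s.

I pressed the orange pad slowly down to its stop, pressed the black pad down to its stop, then pushed the block with closed fingers until it met the stop.

- **Balls:** the last side view shows all six pockets filled and the three leftovers under the clear plate. None were spilled, and the gripper never touched one. During the fill, the third ball in the far lane came to rest on top of its filled second-row pocket instead of reaching the run-out. It ran home with the others when I tipped the board back, so I did not tip again.
- **Shutter:** the force rose to about 12 N with less than 1 mm of travel at the end. The block's image position matches fully shut to within 1 pixel.
- **Board:** it was against its firm stop at about 28 N when I released it, and it has not moved in the pictures since.
- **Forces and bystanders:** the highest force I read was about 30 N, on the pads through the fingertips. The multimeter, mouse and screwdriver were left alone and look unmoved.

No check failed or disagreed.

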